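# Start the bar-brushing stand: hook the shavings tray out, lock the drill on

## Task

Get the brushing stand running. First use the hooked rod to reach under the stand's top, catch the pull loop hidden there and draw the shavings tray out to its stop (never touch the tray with the robot itself), then lay the rod flat on the bench again. After that squeeze the drill's trigger fully in, press the lock-on button on its side while the trigger is in, and ease the trigger off so that the lock keeps it on by itself; leave the other things on the bench where they are.

Things in the scene. Friction and masses are not known exactly. Their poses are not given: they have to be found in the camera images.
- stand: Fixed grey steel bridge, 200 (x) x 240 (y) x 105 mm high; origin at the centre of its underside on the bench, z up. Its -x side faces the robot and is open: top plate 12 mm thick, underside at 93 mm, front edge (the ledge) at x = -100 mm; side walls at y = +-110 to 120 mm; closed at the back. The tray slides in it along x.
- tray (a joint): Steel shavings tray (120 x 170 x 60 mm) under the stand's top; 0 = right in, grows as it comes out along the stand's -x, stop at 0.07 m; starts at 0 to 0.008. Stiff slide, about 2 N; stays where it is left. Its front wall, 60 mm high, stands at stand x = -35 mm minus the joint value.
- tray_eye (a point): Middle of the opening of the tray's pull loop, hidden under the ledge: a level U of 6 mm steel bar sticking out 36 mm from the middle of the tray's front wall to the stand's -x, 32 mm above the bench; clear opening 30 mm (x) by 38 mm (y). With the tray right in, this point is at x = -53, y = 0, z = 32 mm in the stand's frame, 47 mm behind the ledge's edge.
- rod: Loose hooked rod, 0.13 to 0.21 kg: wooden handle block 60 x 24 x 36 mm (x, y, z), origin at the centre of its underside, lying flat. From its +x end an 8 mm steel rod runs along x, 28 mm above the underside, to x = 120 mm, where it turns straight down as a hook prong 8 mm thick, ending 2 mm above underside level (22 mm below the rod's lower side).
- rod_tip (a point): Lower end of the rod's hook prong, at x = 120, y = 0, z = 2 mm in the rod's frame.
- drill: Drill clamped nose up on the stand, immovable; origin on its vertical axis at the stand's top, 105 mm above the bench. Body radius 34 mm up to z = 122 mm, then chuck and brush (radius 30) up to 187. The handle lies level along its -y to y = -130 mm, 40 mm wide, upper side at z = 52. Battery block at y = -130 to -166, x +-31, up to z = 56.
- switch_wall (a point): Middle of the upper edge of an upright wall on the handle, at x = 14, y = -100, z = 88 mm in the drill's frame. The wall is 8 mm thick (x = 10 to 18), 60 mm long (y = -70 to -130). The trigger lies on its -x side, the lock-on button sticks out of its +x side: with one finger on the trigger and the other beyond the button, closing the fingers presses the button.
- trigger (a joint): Trigger travel, straight down into the handle: 0 = released, 0.0145 m = fully in. Spring-loaded, about 4 N to start, 9 N fully in. Held by the lock it stands at about 0.0055 m.
- trigger_face (a point): Centre of the trigger's flat upper face: 30 mm along the drill's x (x = -22 to +8 mm in the drill's frame) by 52 mm along y (-74 to -126), at z = 75 mm when released; sinks with the trigger. Open on its -x side, 2 mm from the switch wall on its +x side.
- lock_button (a joint): Lock-on button travel along the drill's -x: 0 = out, 0.011 m = fully in. Spring, 3 N to start, 5 N fully in. Blocked after 0.002 unless the trigger is at least 0.0105 in. Pushed fully in and kept in while the trigger is eased off, it catches: it stays at about 0.009 and holds the trigger at about 0.0055. Squeezing the trigger fully again frees it.
- button_face (a point): Centre of the round face (18 mm diameter) of the lock-on button; when out at x = 34, y = -100, z = 77 mm in the drill's frame, facing the drill's +x, 16 mm out from the switch wall.
- bar1: Loose bystander, leave alone: cream soap bar, 85 x 55 x 28 mm, lying flat; origin at the centre of its underside, x along its length.
- bar2: Loose bystander, leave alone: cream soap bar, 85 x 55 x 28 mm, lying flat; origin at the centre of its underside, x along its length.
- bar3: Loose bystander, leave alone: cream soap bar, 85 x 55 x 28 mm, lying flat; origin at the centre of its underside, x along its length.
- bar4: Loose bystander, leave alone: cream soap bar, 85 x 55 x 28 mm, lying flat; origin at the centre of its underside, x along its length.
- brush: Loose bystander, leave alone: flat paint brush with red handle, 200 mm long, lying along its x.
- tub: Loose bystander, leave alone: open white plastic tub, 120 mm across, 100 mm high; origin under its centre.
- bottle: Loose bystander, leave alone: white bottle, 60 mm across, 170 mm high; origin under its centre.
Mind the look-alikes: they are no part of the job. Leave any blue or pink look-alike of the rod alone.

How it is judged (in metres and radians):
On the way, in this order (a step that is already met when the one before it is completed fails the run):
1. the tray is drawn out to its stop (value of joint tray above 0.062 m), for 0.1 s.
2. the rod lies flat on the bench, let go (height (world z) of rod below 0.008 m and angle between rod's own z axis and vertical below 0.15 rad and linear speed of rod below 0.03 m/s and contact force between the fingers and rod below 0.3 N and value of joint tray above 0.062 m), for 0.2 s.
3. the trigger is squeezed in (value of joint trigger above 0.0103 m).
4. the lock-on button is pressed in while the trigger is in (value of joint trigger above 0.0098 m and value of joint lock_button above 0.0075 m).
At the end, for the whole second after the job is handed in: The tray is out at least 62 mm of its 70; the drill's trigger stands 3.5 to 8.5 mm in, held by the lock-on button, which is still at least 6.5 mm in; the rod lies flat and still on the bench (value of joint tray above 0.062 m and value of joint trigger between 0.0035 and 0.0085 m and value of joint lock_button above 0.0065 m and height (world z) of rod below 0.008 m and angle between rod's own z axis and vertical below 0.15 rad and linear speed of rod below 0.03 m/s); the robot touches nothing.
It fails at once if the robot itself touches the tray (contact force between any of the fingers, the arm and tray above 0.5 N).
It fails at once if a bystander is shoved more than 25 mm or tipped over (distance of any of bar1, bar2, bar3, bar4, brush, tub, bottle from where it was at the start of the episode above 0.025 m or angle between any of bar1, bar2, bar3, bar4, brush, tub, bottle's own z axis and vertical above 0.5 rad).
It also fails if it takes over 66 s, if anything falls off the work surface, if the arm or the gripper's body presses on something with over 40 N, if the wrist force passes 120 N, or if a joint passes its speed limit or range.

## Robot

A 7-joint arm with a two-finger parallel gripper is mounted at the origin on the work surface. World frame = base frame: x ahead of the robot, y to its left, z up, the work surface at z = 0. Lengths are in m, angles in degrees, forces in N, time in s.
With the tool pointing down it reaches from about 0.4 to 0.85 m from the base axis. Payload 10.4 kg.
Tool frame: the origin (TCP) lies at the very end of the fingers, on their centre line; the grasp point (between the pads) lies 19 mm behind it; z points along the fingers, y is the line along which they close (so a half turn about z gives the same grasp; the last joint's range is limited). The gripper opens to 85 mm and grips with 20 to 120 N. Pads are 22 mm wide; open, the fingers measure 114 mm over their backs; the gripper's body (76 mm by 85 mm) begins 54 mm behind the grasp point. The pads swing forward as they close: fully open they stand 13 mm farther back than shut.
Start: joints at [69.637, 19.034, -3.707, 83.658, 1.238, 77.344, -5.071], TCP at [0.204, -0.591, 0.231] pointing down, gripper open.
Joint ranges: [-148.97, 148.97], [-28.65, 121.19], [-84.17, 76.75], [9.2, 138.47], [-72.65, 252.65], [3.7, 117.97], [-149.18, 149.18]. Speed limits (degrees/s): [127.2, 127.2, 159.86, 159.86, 180, 180, 180].

## Interface

Orientations are given as [roll, pitch, yaw] about the fixed x, y, z axes, in that order (R = Rz(yaw) Ry(pitch) Rx(roll)).
In Python, from cell import arm gives the robot as it stands.
- The arm moves only by the tool step_arm, never from a script. Its argument "moves" is a list of rows, each an object of numbers: "claw": the opening, from 0 (shut) to 1 (fully open); "tx", "ty", "tz": the shift along the tool's x, y, z scaled (see below); "spin": the turn about the tool's z scaled (see below). A call has 1 to 8 rows; each row shifts and turns the commanded pose from where the row before left it, along the tool's axes as they then stand; what a row does not reach is not made up. The controller multiplies each number of a shift by 50 mm and each number of a turn by 0.12 rad. A row lasts 1/8 s, in which the tool goes at most 62.5 mm and 10.7 degrees, less where a joint would pass 70% of its speed; a pose out of reach is approached as far as the arm can. A call with a number of a shift or a turn outside -1 to 1 is refused whole. A call with a gripper value outside its range is refused whole. The fingers move at their own pace and stop on an object; the grip force is fixed at half the most. Time passes only in rows, so rows that do not move let the fingers close. It gives the time, the measured TCP pose, the force, the opening and the grip force at its end, in the units of the state.
- arm.read_state(): the state, without advancing time (a new reading comes with each control period).
- arm.capture(name): name is "side" or "top"; returns (picture, depth): 384x512x3 uint8, red, green, blue; 384x512 float32, m along the optical axis (not along the pixel's ray), 0 where there is no reading.
- arm.camera_model(name): a dict with "fx", "fy", "cx", "cy" (pixels), "T" (4x4, takes a point from camera to world coordinates). Camera axes: x right, y down, z forward; pixel columns grow to the right and rows downward; lengths in m; the calibration is good to about 2 mm. A picture is of the moment at which its call begins. camera_model takes no time and is no camera call.
- arm.hand_in(): hands the job in; it is judged then, once.
The state is a dict: "time": time; "q": joint angles; "joint_velocities": joint speeds; "joint_efforts": joint torques, N m; "eef_pos": TCP position; "eef_rot": TCP orientation; "contact_force": force on the tool from outside, world axes, zero at the start; "ft_torque": the same for the moment, N m; "finger_gap": opening from 0.0 (shut) to 1.0 (fully open); "finger_force": force on a finger pad.
Only numpy, scipy, OpenCV 4.12 (cv2) and the standard library are available. Lean on these libraries where they do the work, as an engineer would, in place of code of your own. Each camera call takes 0.05 s, during which the arm holds its last target. There are 200 camera calls.

## Working session

There is one attempt and no reset: what is moved stays moved. The work goes in short steps, Python scripts to look and compute and a tool call to move; the robot and the scene stay as the last step left them, time stands still between calls to the robot, and variables do not carry over. Pictures are saved under pics/ and viewed, at most 10 in all, crops included, and the job is handed in when it is done.

Besides the shell and the picture viewer there is one more tool, called after ">>>" as name([rows], argument=value, ...), one row to a line, values as JSON. step_arm: Moves the arm, as the interface text tells. Its arguments: {"type":"object","properties":{"moves":{"type":"array"}},"required":["moves"]}

```bash
mkdir -p pics; ls; python3 - <<'E'
from cell import arm
import cv2,numpy as np
for n in("top","side"):
    p,d=arm.capture(n); cv2.imwrite(f"pics/{n}0.png",p[:,:,::-1]); np.savez(f"{n}0.npz",p=p,d=d)
    m=arm.camera_model(n); print(n,m["fx"],m["cx"],m["cy"],np.round(m["T"],3).tolist())
print(arm.read_state())
E
```

```text
pics
top 381.82469236455876 257.5113518316111 193.3628886110635 [[-0.028, -0.986, 0.167, 0.324], [-1.0, 0.026, -0.013, 0.011], [0.008, -0.167, -0.986, 1.274], [0.0, 0.0, 0.0, 1.0]]
side 360.46421003398245 254.15804051172182 190.0994453366095 [[-0.759, -0.464, 0.457, -0.04], [-0.651, 0.552, -0.521, 0.643], [-0.011, -0.693, -0.721, 1.046], [0.0, 0.0, 0.0, 1.0]]
{'time': 0.1, 'q': array([69.63934357, 19.06911588, -3.70734936, 83.70024873,  1.23836738,
       77.34228559, -5.06947298]), 'joint_velocities': array([ 0.04938714, -0.12028448, -0.03669297, -0.19459919,  0.01732552,
        0.02444469, -0.04197138]), 'joint_efforts': array([ 1.85119701e-03, -6.26746559e+01,  4.97171679e-02, -3.92426884e+01,
        1.65187876e-02,  7.06433610e-03, -4.59238868e-05]), 'eef_pos': array([ 0.20404959, -0.59041082,  0.23059507]), 'eef_rot': array([-1.79928326e+02,  3.80618117e-03,  1.90685301e+01]), 'contact_force': array([-0.21387692, -0.02656723,  0.61076292]), 'ft_torque': array([-0.00205591,  0.0087706 , -0.01690714]), 'finger_force': 0.0, 'finger_gap': 1.0005563949848704}
```

View pics/top0.png

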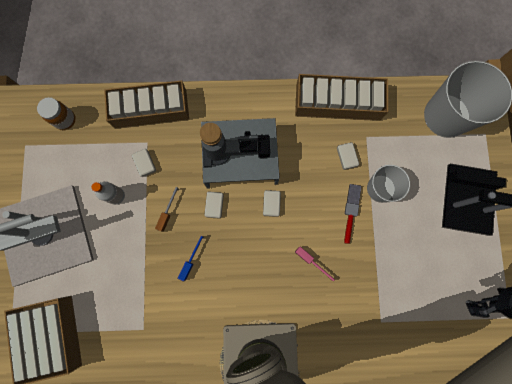

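View pics/side0.png

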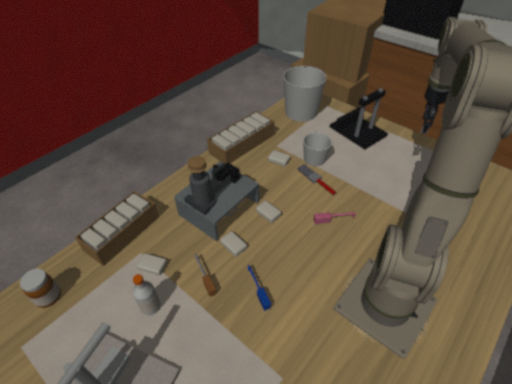

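```bash
cat > h.py <<'E'
import numpy as np,cv2
from cell import arm
def cloud(n,d):
    m=arm.camera_model(n); v,u=np.mgrid[:384,:512]
    P=np.stack([(u-m["cx"])/m["fx"]*d,(v-m["cy"])/m["fy"]*d,d],-1)@m["T"][:3,:3].T+m["T"][:3,3]
    P[d==0]=np.nan; return P
def rect(Q):
    r=cv2.minAreaRect((Q[:,:2]*1000).astype(np.float32)); return np.round(r[0],1),np.round(r[1],1),round(r[2],1)
E
cat > a.py <<'E'
from h import *
for n in("top","side"):
    z=np.load(n+"0.npz");p,d=z["p"],z["d"];P=cloud(n,d);hsv=cv2.cvtColor(p,cv2.COLOR_RGB2HSV)
    X,Y,Z=P[...,0],P[...,1],P[...,2]
    print(n,"bench",np.nanmedian(Z[(abs(X-.45)<.05)&(abs(Y)<.1)]))
    s=(X>.5)&(X<.85)&(Y>-.15)&(Y<.25)
    k=s&(Z>.099)&(Z<.11); print("plate",k.sum(),rect(P[k]),np.median(Z[k]))
    for lo,hi,t in((.215,.232,"shoulder"),(.24,.295,"chuck"),(.148,.154,'grip'),(.157,.165,"batt"),(.176,.183,"trig"),(.187,.197,"wall")):
        k=s&(Z>lo)&(Z<hi)
        if k.sum()>3: print(t,k.sum(),rect(P[k]),np.round(P[k].mean(0),4),Z[k].max())
    r=(X>.35)&(X<.62)&(Y>.12)&(Y<.3)&(Z<.06)
    k=r&(Z>.030); k2=r&(Z>.015)
    o=(hsv[...,0]>4)&(hsv[...,0]<16)&(hsv[...,1]>130)&(hsv[...,2]>50)&r
    print("orange",o.sum(),rect(P[o&(Z>.028)]) if o.sum() else 0)
    for a in(k,k2): 
        l,lab,st,c=cv2.connectedComponentsWithStats(a.astype(np.uint8))
        for i in range(1,l):
            if st[i,4]>8: print("comp",st[i],rect(P[lab==i]),np.round(P[lab==i].mean(0),4),Z[lab==i].max())
t=cv2.imread("pics/top0.png");s=cv2.imread("pics/side0.png")
a=cv2.resize(t[165:285,140:240],(500,600),interpolation=2)
b=cv2.resize(t[110:220,195:295],None,fx=3,fy=3,interpolation=2);c=cv2.resize(s[150:235,170:270],None,fx=3,fy=3,interpolation=2)
q=np.zeros((600,800,3),np.uint8);q[:,:500]=a;q[:330,500:]=b;q[330:585,500:]=c;cv2.imwrite("pics/crop0.png",q)
E
python3 a.py
```

```text
top bench -0.0015268650512445525
plate 2667 (array([664.3,  50.2]), array([201.1, 239.8]), 1.4) 0.10311219650149472
shoulder 170 (array([648.4, 119.3]), array([41.6, 66.3]), 15.4) [0.643  0.1169 0.2238] 0.2319805994274733
chuck 391 (array([658.5, 121.2]), array([56.5, 55.7]), 82.9) [0.6566 0.1214 0.2881] 0.29492212975546683
grip 99 (array([659.6,  49.3]), array([ 60.6, 186.1]), 2.7) [0.6547 0.0596 0.1519] 0.1539908533958223
batt 227 (array([659.7,  53.3]), array([ 60.5, 191.6]), 2.3) [ 0.659  -0.0014  0.1595] 0.16498697191694367
trig 161 (array([641.7,  63.2]), array([ 55. , 151.6]), 25.8) [0.6553 0.0304 0.1785] 0.18254464136751758
wall 96 (array([661.3,  70.3]), array([ 32.7, 153.9]), 21.5) [0.6699 0.0414 0.1907] 0.19556720435808161
orange 18 (array([461.9, 295.5]), array([22.7,  7.6]), 1.2)
comp [205 183   4   4  10] (array([564.5, 160.3]), array([ 6.3, 14.2]), 48.8) [0.5636 0.1612 0.0432] 0.05884442428372938
comp [173 188   4   6  10] (array([550.9, 269.2]), array([ 7. , 17.5]), 76.4) [0.5502 0.2684 0.0316] 0.036061957475203466
comp [168 200   4   5   9] (array([511.9, 284.2]), ar
[... 1862 characters left out ...]
(array([475.6, 293.2]), array([12.3, 73. ]), 80.1) [0.4755 0.293  0.0333] 0.03709457310911013
comp [248 266   5   6   9] (array([386.3, 185.2]), array([ 5.9, 22.5]), 64.3) [0.387  0.1844 0.0309] 0.03270993485833307
comp [204 224  15  15  95] (array([588.9, 164.9]), array([61. ,  9.8]), 10.4) [0.5867 0.1643 0.0379] 0.05958835517474781
comp [221 233  26  22 310] (array([500.6, 144.4]), array([50.1, 85.2]), 86.7) [0.4964 0.1455 0.0257] 0.03227933208904199
comp [195 254  19  30  82] (array([502.4, 285. ]), array([ 14.3, 128.3]), 72.4) [0.5032 0.2838 0.0312] 0.03709457310911013
comp [248 265   8  14  36] (array([374.8, 190. ]), array([ 8.2, 53. ]), 62.6) [0.3756 0.19   0.0293] 0.03406798640242226
```

View pics/crop0.png

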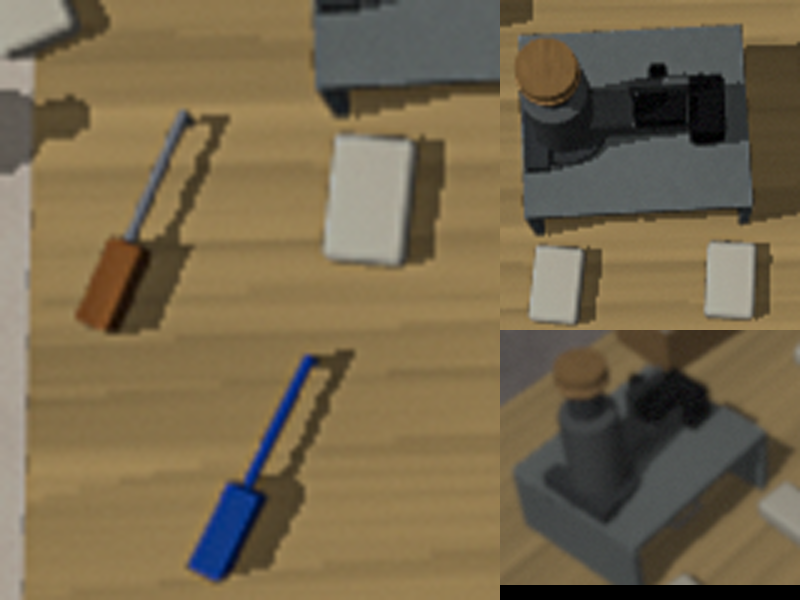

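```bash
cat >> h.py <<'E'
def ray(n,uv,z):
    m=arm.camera_model(n);uv=np.atleast_2d(uv).astype(float)
    r=np.c_[(uv[:,0]-m["cx"])/m["fx"],(uv[:,1]-m["cy"])/m["fy"],np.ones(len(uv))]@m["T"][:3,:3].T
    o=m["T"][:3,3]; return o+r*((z-o[2])/r[:,2])[:,None]
def blobs(mask,n,z,box,amin=15):
    l,lab,st,c=cv2.connectedComponentsWithStats(mask.astype(np.uint8))
    for i in range(1,l):
        if st[i,4]<amin: continue
        v,u=np.nonzero(lab==i);Q=ray(n,np.c_[u,v],z);m=Q.mean(0)
        if box[0]<m[0]<box[1] and box[2]<m[1]<box[3]: print(n,st[i],*rect(Q),np.round(m[:2]*1000,1))
E
cat > b.py <<'E'
from h import *
for n in("top","side"):
    z=np.load(n+"0.npz");p,d=z["p"],z["d"];P=cloud(n,d);h=cv2.cvtColor(p,cv2.COLOR_RGB2HSV);X,Y,Z=P[...,0],P[...,1],P[...,2]
    H,S,V=[h[...,i].astype(int) for i in range(3)]
    print("handle");blobs((H<14)&(S>150)&(V>60),n,.036,(.35,.62,.2,.35))
    print("bars");blobs((S<60)&(V>150),n,.028,(.4,.65,-.3,.35),60)
    w=(abs(X-.51)<.1)&(Y>.22)&(Y<.33)&(Z>.015)&(S<100); print("steel",w.sum()); blobs(w,n,.03,(.35,.65,.2,.35),5)
    b=(Y>-.05)&(Y<.07)&(X>.6)&(X<.75)
    for lo,hi in((.15,.159),(.159,.165),(.172,.184),(.186,.2)):
        k=b&(Z>lo)&(Z<hi); print("H",lo,k.sum(),*rect(P[k]),np.round(np.median(P[k],0)*1000,1))
    c=b&(Z>.14)
    for x in range(620,720,6):
        s=''
        for y in range(60,-60,-8):
            k=c&(abs(X*1000-x)<3)&(abs(Y*1000-y)<4); s+=f"{np.median(Z[k])*1000:4.0f}" if k.any() else "   ."
        print(x,s)
E
python3 b.py
```

```text
handle
top [157 223   6   8  16] [435.2 317.7] [13.2 24.2] 63.9 [434.7 317.9]
bars
top [263 191  16  24 350] [502.7 -46.6] [49.3 76.8] 87.9 [501.6 -47.6]
top [205 192  17  25 347] [501.7 144. ] [48.6 78.4] 83.4 [501.6 143.9]
steel 72
top [165 187  13  27  72] [520.3 280.7] [ 8.3 92.6] 67.0 [520.6 280.5]
H 0.15 225 [664.1  12.7] [109.5  61.1] 88.0 [659.1 -12.3 156.4]
H 0.159 112 [663.4   9.6] [103.1  57. ] 89.5 [661.3 -22.  160.2]
H 0.172 199 [667.5  22.6] [55.6 56.7] 2.1 [656.3  21.8 177.7]
H 0.186 77 [684.3  22.9] [23.9 56.6] 2.2 [677.   23.7 190. ]
620    .   .   .   .   .   .   .   .   .   .   .   .   .   .   .
626    .   .   .   .   .   .   .   .   .   .   .   .   .   .   .
632    .   .   .   .   .   .   .   .   . 153 152 154 148 150   .
638  146   . 169 173 168 172 171 164 153 158 159 157 156 159   .
644  149 153 176 177 177 173 175 174 154 159 159 160 159 156   .
650  153 155 178 178 177 178 177 179 173 160 160 160 160 156   .
656  153 155 177 178 178 176 178 178 156 158 158 158 159 162   .
662  157 158 176 177 179 180 178 176 172 158 159 158 158 159   .
668  156 154 178 176 17
[... 1382 characters left out ...]
73 179 180 180 179 179 178   . 161 159 159 159   .
662  155 154 174 179 179 178 181 179 176   . 160 160 162   .   .
668  155 158 171 179 178 179 180 179 180   . 159 159 160 160   .
674  154 172 180 185 189 186 188 187 190 184 163 161 162 156   .
680  153 166 190   . 194 194 193   . 189   . 162 160 162   .   .
686    .   .   .   . 182 187   .   .   .   .   . 161 159 158   .
692    .   .   .   . 188 189 186   .   .   .   . 158 159   .   .
698    .   .   .   .   .   .   .   .   .   .   .   .   .   .   .
704    .   .   .   .   .   .   .   .   .   .   .   .   .   .   .
710    .   .   .   .   .   .   .   .   .   .   .   .   .   .   .
716    .   .   .   .   .   .   .   .   .   .   .   .   .   .   .
```

```bash
cat > plan.py <<'E'
import sys,json,math
from cell import arm
# usage: plan.py claw "x y z yaw n" ...   mm/deg, from measured pose
s=arm.read_state();p=[v*1000 for v in s["eef_pos"]];yaw=s["eef_rot"][2];claw=float(sys.argv[1])
print("now",[round(float(v),1) for v in p],s["eef_rot"].round(2),s["finger_gap"].round(3))
rows=[]
for w in sys.argv[2:]:
    *t,ty,n=map(float,w.split());n=int(n);dyaw=(ty-yaw+180)%360-180
    d=[(t[i]-p[i])/n for i in range(3)]
    for k in range(n):
        a=math.radians(yaw+dyaw*k/n);c,q=math.cos(a),math.sin(a)
        r=dict(tx=(d[0]*c+d[1]*q)/50,ty=(d[0]*q-d[1]*c)/50,tz=-d[2]/50,spin=-math.radians(dyaw/n)/.12)
        rows.append({"claw":claw,**{k:round(float(v),3) for k,v in r.items()}})
    p,yaw=t,ty
for i in range(0,len(rows),8): print(json.dumps(rows[i:i+8]).replace(" ",""))
E
python3 plan.py 1 "460 -150 240 91 12" "448 310 180 157.5 12"
```

```text
Traceback (most recent call last):
  File "plan.py", line 5, in <module>
    print("now",[round(float(v),1) for v in p],s["eef_rot"].round(2),s["finger_gap"].round(3))
                                                                     ^^^^^^^^^^^^^^^^^^^^^
AttributeError: 'float' object has no attribute 'round'
```

```bash
sed -i 's/s\["finger_gap"\].round(3)/round(s["finger_gap"],3)/' plan.py
python3 plan.py 1 "460 -150 240 91 12" "448 310 180 157.5 12"
```

```text
now [204.0, -590.4, 230.6] [-179.93    0.     19.07] 1.001
[{"claw":1.0,"tx":0.643,"ty":-0.554,"tz":-0.016,"spin":-0.872},{"claw":1.0,"tx":0.697,"ty":-0.484,"tz":-0.016,"spin":-0.872},{"claw":1.0,"tx":0.744,"ty":-0.409,"tz":-0.016,"spin":-0.872},{"claw":1.0,"tx":0.783,"ty":-0.329,"tz":-0.016,"spin":-0.872},{"claw":1.0,"tx":0.813,"ty":-0.245,"tz":-0.016,"spin":-0.872},{"claw":1.0,"tx":0.834,"ty":-0.159,"tz":-0.016,"spin":-0.872},{"claw":1.0,"tx":0.846,"ty":-0.071,"tz":-0.016,"spin":-0.872},{"claw":1.0,"tx":0.849,"ty":0.018,"tz":-0.016,"spin":-0.872}]
[{"claw":1.0,"tx":0.842,"ty":0.106,"tz":-0.016,"spin":-0.872},{"claw":1.0,"tx":0.827,"ty":0.194,"tz":-0.016,"spin":-0.872},{"claw":1.0,"tx":0.802,"ty":0.279,"tz":-0.016,"spin":-0.872},{"claw":1.0,"tx":0.768,"ty":0.361,"tz":-0.016,"spin":-0.872},{"claw":1.0,"tx":0.767,"ty":-0.007,"tz":0.1,"spin":-0.806},{"claw":1.0,"tx":0.764,"ty":0.067,"tz":0.1,"spin":-0.806},{"claw":1.0,"tx":0.754,"ty":0.141,"tz":0.1,"spin":-0.806},{"claw":1.0,"tx":0.737,"ty":0.213,"tz":0.1,"spin":-0.806}]
[{"claw":1.0,"tx":0.713,"ty":0.283,"tz":0.1,"spin":-0.806},{"claw":1.0,"tx":0.682,"ty":0.351,"tz":0.1,"spin":-0.806},{"claw":1.0,"tx":0.645,"ty":0.415,"tz":0.1,"spin":-0.806},{"claw":1.0,"tx":0.602,"ty":0.475,"tz":0.1,"spin":-0.806},{"claw":1.0,"tx":0.553,"ty":0.531,"tz":0.1,"spin":-0.806},{"claw":1.0,"tx":0.499,"ty":0.582,"tz":0.1,"spin":-0.806},{"claw":1.0,"tx":0.441,"ty":0.628,"tz":0.1,"spin":-0.806},{"claw":1.0,"tx":0.378,"ty":0.667,"tz":0.1,"spin":-0.806}]
```

>>> step_arm([
  {"claw": 1,"tx": 0.64,"ty": -0.55,"tz": -0.02,"spin": -0.87},
  {"claw": 1,"tx": 0.7,"ty": -0.48,"tz": -0.02,"spin": -0.87},
  {"claw": 1,"tx": 0.74,"ty": -0.41,"tz": -0.02,"spin": -0.87},
  {"claw": 1,"tx": 0.78,"ty": -0.33,"tz": -0.02,"spin": -0.87},
  {"claw": 1,"tx": 0.81,"ty": -0.25,"tz": -0.02,"spin": -0.87},
  {"claw": 1,"tx": 0.83,"ty": -0.16,"tz": -0.02,"spin": -0.87},
  {"claw": 1,"tx": 0.85,"ty": -0.07,"tz": -0.02,"spin": -0.87},
  {"claw": 1,"tx": 0.85,"ty": 0.02,"tz": -0.02,"spin": -0.87},
])

```text
time: 1.1
eef_pos: [0.3751, -0.2963, 0.2391]
eef_rot: [-180.0, 0.0, 67.1]
contact_force: [0.7, -0.4, -0.0]
finger_gap: 1.0
finger_force: 0.0
```

>>> step_arm([
  {"claw": 1,"tx": 0.84,"ty": 0.11,"tz": -0.02,"spin": -0.87},
  {"claw": 1,"tx": 0.83,"ty": 0.19,"tz": -0.02,"spin": -0.87},
  {"claw": 1,"tx": 0.8,"ty": 0.28,"tz": -0.02,"spin": -0.87},
  {"claw": 1,"tx": 0.77,"ty": 0.36,"tz": -0.02,"spin": -0.87},
  {"claw": 1,"tx": 0.77,"ty": -0.01,"tz": 0.1,"spin": -0.81},
  {"claw": 1,"tx": 0.76,"ty": 0.07,"tz": 0.1,"spin": -0.81},
  {"claw": 1,"tx": 0.75,"ty": 0.14,"tz": 0.1,"spin": -0.81},
  {"claw": 1,"tx": 0.74,"ty": 0.21,"tz": 0.1,"spin": -0.81},
])

```text
time: 2.1
eef_pos: [0.4551, 0.0036, 0.2226]
eef_rot: [-179.9, 0.0, 113.4]
contact_force: [-0.5, 1.0, 0.7]
finger_gap: 1.0
finger_force: 0.0
```

>>> step_arm([
  {"claw": 1,"tx": 0.71,"ty": 0.28,"tz": 0.1,"spin": -0.81},
  {"claw": 1,"tx": 0.68,"ty": 0.35,"tz": 0.1,"spin": -0.81},
  {"claw": 1,"tx": 0.65,"ty": 0.42,"tz": 0.1,"spin": -0.81},
  {"claw": 1,"tx": 0.6,"ty": 0.48,"tz": 0.1,"spin": -0.81},
  {"claw": 1,"tx": 0.55,"ty": 0.53,"tz": 0.1,"spin": -0.81},
  {"claw": 1,"tx": 0.5,"ty": 0.58,"tz": 0.1,"spin": -0.81},
  {"claw": 1,"tx": 0.44,"ty": 0.63,"tz": 0.1,"spin": -0.81},
  {"claw": 1,"tx": 0.38,"ty": 0.67,"tz": 0.1,"spin": -0.81},
])

```text
time: 3.1
eef_pos: [0.4473, 0.3097, 0.1826]
eef_rot: [-179.9, 0.0, 157.9]
contact_force: [0.4, -0.7, -0.3]
finger_gap: 1.002
finger_force: 0.0
```

```bash
python3 plan.py 1 "448 310 80 157.5 3" "448 310 13 157.5 3"
```

```text
now [447.3, 309.7, 182.6] [-1.7992e+02  2.0000e-02  1.5792e+02] 1.002
[{"claw":1.0,"tx":-0.003,"ty":0.004,"tz":0.684,"spin":0.02},{"claw":1.0,"tx":-0.003,"ty":0.004,"tz":0.684,"spin":0.02},{"claw":1.0,"tx":-0.003,"ty":0.004,"tz":0.684,"spin":0.02},{"claw":1.0,"tx":0.0,"ty":0.0,"tz":0.447,"spin":-0.0},{"claw":1.0,"tx":0.0,"ty":0.0,"tz":0.447,"spin":-0.0},{"claw":1.0,"tx":0.0,"ty":0.0,"tz":0.447,"spin":-0.0}]
```

>>> step_arm([
  {"claw": 1,"tz": 0.7},
  {"claw": 1,"tz": 0.7},
  {"claw": 1,"tz": 0.7},
  {"claw": 1,"tz": 0.7},
  {"claw": 1,"tz": 0.4},
  {"claw": 1,"tz": 0.29},
  {"claw": 1},
  {"claw": 0.6},
])

```text
validation failed for argument at $.mo...
```

>>> step_arm([
  {"claw": 0.3},
  {"claw": 0},
  {"claw": 0},
  {"claw": 0},
  {"claw": 0},
])

```text
validation failed for argument at $.mo...
```

All fields must be given in each row.

>>> step_arm([
  {"claw": 1,"tx": 0,"ty": 0,"tz": 0.7,"spin": 0},
  {"claw": 1,"tx": 0,"ty": 0,"tz": 0.7,"spin": 0},
  {"claw": 1,"tx": 0,"ty": 0,"tz": 0.7,"spin": 0},
  {"claw": 1,"tx": 0,"ty": 0,"tz": 0.7,"spin": 0},
  {"claw": 1,"tx": 0,"ty": 0,"tz": 0.4,"spin": 0},
  {"claw": 1,"tx": 0,"ty": 0,"tz": 0.29,"spin": 0},
  {"claw": 1,"tx": 0,"ty": 0,"tz": 0,"spin": 0},
  {"claw": 0.6,"tx": 0,"ty": 0,"tz": 0,"spin": 0},
])

```text
time: 4.1
eef_pos: [0.4489, 0.3095, 0.0098]
eef_rot: [179.9, 0.1, 157.7]
contact_force: [0.2, 0.1, 0.6]
finger_gap: 0.817
finger_force: 0.0
```

>>> step_arm([
  {"claw": 0.3,"tx": 0,"ty": 0,"tz": 0,"spin": 0},
  {"claw": 0,"tx": 0,"ty": 0,"tz": 0,"spin": 0},
  {"claw": 0,"tx": 0,"ty": 0,"tz": 0,"spin": 0},
  {"claw": 0,"tx": 0,"ty": 0,"tz": 0,"spin": 0},
  {"claw": 0,"tx": 0,"ty": 0,"tz": 0,"spin": 0},
])

```text
time: 4.72
eef_pos: [0.4488, 0.3093, 0.0094]
eef_rot: [180.0, 0.0, 157.7]
contact_force: [0.2, 0.4, 5.8]
finger_gap: 0.271
finger_force: 59.7
```

>>> step_arm([
  {"claw": 0,"tx": 0,"ty": 0,"tz": -0.4,"spin": 0},
  {"claw": 0,"tx": 0,"ty": 0,"tz": -0.6,"spin": 0},
  {"claw": 0,"tx": 0,"ty": 0,"tz": -0.6,"spin": 0},
  {"claw": 0,"tx": 0,"ty": 0,"tz": -0.4,"spin": 0},
  {"claw": 0,"tx": 0,"ty": 0,"tz": 0,"spin": 0},
  {"claw": 0,"tx": 0,"ty": 0,"tz": 0,"spin": 0},
])

```text
time: 5.48
eef_pos: [0.4481, 0.3085, 0.1079]
eef_rot: [-179.9, -0.0, 157.7]
contact_force: [0.7, -0.2, -1.5]
finger_gap: 0.271
finger_force: 59.0
```

```bash
cat > c.py <<'E'
from h import *
s=arm.read_state();tc=s["eef_pos"];yaw=np.radians(s["eef_rot"][2]-180);print(tc,s["eef_rot"],s["finger_gap"],s["finger_force"])
R=np.array([[np.cos(yaw),-np.sin(yaw)],[np.sin(yaw),np.cos(yaw)]])
q=np.zeros((384,1024,3),np.uint8)
for i,n in enumerate(("top","side")):
    p,d=arm.capture(n);q[:,512*i:512*i+512]=p[:,:,::-1];np.savez(n+"1.npz",p=p,d=d)
    P=cloud(n,d);L=(P[...,:2]-tc[:2])@R;x,y=L[...,0]*1e3,L[...,1]*1e3;z=(P[...,2]-tc[2])*1e3
    k=(x>40)&(x<140)&(abs(y)<25)&(z>-30)&(z<50)
    a,b,c=x[k],y[k],z[k];print(n,k.sum(),"xmax",np.sort(a)[-6:].round(1),"y(x)",np.polyfit(a,b,1).round(3),"z(x) upper",end=' ')
    u=c>np.median(c)-5
    print(np.polyfit(a[u],c[u],1).round(3),np.sort(c)[:6].round(1))
    for lo in range(40,140,12):
        m=(a>=lo)&(a<lo+12)
        if m.any(): print("  ",lo,m.sum(),b[m].mean().round(1),np.median(c[m]).round(1),c[m].max().round(1))
cv2.imwrite("pics/lift.png",np.hstack([cv2.resize(q[160:260,110:240],(520,400)),cv2.resize(q[190:290,512+170:512+240],(280,400))]))
E
python3 c.py
```

```text
[0.44807398 0.30848456 0.10791198] [-1.79931768e+02 -2.73126630e-02  1.57665311e+02] 0.27126274741421147 58.9766925573349
top 77 xmax [119.  119.  120.6 121.3 121.6 123.4] y(x) [-0.011  1.743] z(x) upper [1.2000e-02 1.8526e+01] [ 1.2  5.5  5.9 14.1 14.6 14.9]
   40 10 1.0 18.9 22.2
   52 11 1.3 17.3 25.2
   64 10 0.6 19.6 21.2
   76 11 1.0 18.8 25.9
   88 11 1.4 19.4 22.4
   100 10 0.6 19.5 24.7
   112 14 0.1 19.2 24.1Traceback (most recent call last):
  File "c.py", line 9, in <module>
    a,b,c=x[k],y[k],z[k];print(n,k.sum(),"xmax",np.sort(a)[-6:].round(1),"y(x)",np.polyfit(a,b,1).round(3),"z(x) upper",end=' ')
                                                                                ~~~~~~~~~~^^^^^^^
    raise TypeError("expected non-empty vector for x")
TypeError: expected non-empty vector for x
```

```bash
python3 plan.py 0 "410 42 105 181.5 8" "415 42.5 55 181.5 3" "488.5 44.5 55 181.5 5"
```

```text
now [447.9, 308.5, 107.6] [-1.7991e+02 -6.0000e-02  1.5768e+02] 0.269
[{"claw":0.0,"tx":-0.165,"ty":-0.652,"tz":0.007,"spin":-0.433},{"claw":0.0,"tx":-0.131,"ty":-0.66,"tz":0.007,"spin":-0.433},{"claw":0.0,"tx":-0.097,"ty":-0.666,"tz":0.007,"spin":-0.433},{"claw":0.0,"tx":-0.062,"ty":-0.67,"tz":0.007,"spin":-0.433},{"claw":0.0,"tx":-0.027,"ty":-0.672,"tz":0.007,"spin":-0.433},{"claw":0.0,"tx":0.008,"ty":-0.673,"tz":0.007,"spin":-0.433},{"claw":0.0,"tx":0.043,"ty":-0.672,"tz":0.007,"spin":-0.433},{"claw":0.0,"tx":0.077,"ty":-0.669,"tz":0.007,"spin":-0.433}]
[{"claw":0.0,"tx":-0.033,"ty":0.002,"tz":0.333,"spin":-0.0},{"claw":0.0,"tx":-0.033,"ty":0.002,"tz":0.333,"spin":-0.0},{"claw":0.0,"tx":-0.033,"ty":0.002,"tz":0.333,"spin":-0.0},{"claw":0.0,"tx":-0.294,"ty":0.0,"tz":-0.0,"spin":-0.0},{"claw":0.0,"tx":-0.294,"ty":0.0,"tz":-0.0,"spin":-0.0},{"claw":0.0,"tx":-0.294,"ty":0.0,"tz":-0.0,"spin":-0.0},{"claw":0.0,"tx":-0.294,"ty":0.0,"tz":-0.0,"spin":-0.0},{"claw":0.0,"tx":-0.294,"ty":0.0,"tz":-0.0,"spin":-0.0}]
```

>>> step_arm([
  {"claw": 0,"tx": -0.17,"ty": -0.65,"tz": 0,"spin": -0.43},
  {"claw": 0,"tx": -0.13,"ty": -0.66,"tz": 0,"spin": -0.43},
  {"claw": 0,"tx": -0.1,"ty": -0.67,"tz": 0,"spin": -0.43},
  {"claw": 0,"tx": -0.06,"ty": -0.67,"tz": 0,"spin": -0.43},
  {"claw": 0,"tx": -0.03,"ty": -0.67,"tz": 0,"spin": -0.43},
  {"claw": 0,"tx": 0.01,"ty": -0.67,"tz": 0,"spin": -0.43},
  {"claw": 0,"tx": 0.04,"ty": -0.67,"tz": 0,"spin": -0.43},
  {"claw": 0,"tx": 0.08,"ty": -0.67,"tz": 0,"spin": -0.43},
])

```text
time: 6.58
eef_pos: [0.4097, 0.0416, 0.1083]
eef_rot: [180.0, -0.0, -178.6]
contact_force: [0.7, -0.6, -1.3]
finger_gap: 0.268
finger_force: 59.2
```

>>> step_arm([
  {"claw": 0,"tx": 0,"ty": 0,"tz": 0.3,"spin": 0},
  {"claw": 0,"tx": 0,"ty": 0,"tz": 0.4,"spin": 0},
  {"claw": 0,"tx": 0,"ty": 0,"tz": 0.34,"spin": 0},
  {"claw": 0,"tx": 0,"ty": 0,"tz": 0,"spin": 0},
])

```text
time: 7.08
eef_pos: [0.4091, 0.0437, 0.0553]
eef_rot: [179.9, -0.2, -178.6]
contact_force: [0.5, 0.6, -1.3]
finger_gap: 0.269
finger_force: 59.3
```

```bash
sed -i 's/if m.any/if m.any/; s/^    a,b,c=/    if k.sum()<5: print(n,"none"); continue\n    a,b,c=/' c.py; python3 c.py; python3 - <<'E'
import cv2,numpy as np
t=np.load("top1.npz")["p"][:,:,::-1];s=np.load("side1.npz")["p"][:,:,::-1]
cv2.imwrite("pics/pre.png",np.hstack([cv2.resize(t[120:300,190:300],(366,600)),cv2.resize(s[160:300,170:270],(428,600))]))
E
python3 plan.py 0 "488.5 44.5 55 181.5 5"
```

```text
[0.40907294 0.04371868 0.05534721] [ 179.90422493   -0.18684963 -178.60637008] 0.2690376507929055 59.255767464637756
top 19 xmax [117.3 119.6 120.  120.7 123.5 123.5] y(x) [-0.021  5.038] z(x) upper [-0.114 31.86 ] [15.8 16.5 16.8 17.  17.2 17.3]
   100 8 3.0 19.7 24.7
   112 11 2.4 18.1 21.5
side 57 xmax [121.8 121.8 122.1 122.7 124.1 124.8] y(x) [0.005 0.386] z(x) upper [-3.0000e-03  2.1241e+01] [-5.4 -3.5 -1.7  2.9  4.1  5.3]
   40 4 0.8 21.7 23.3
   52 9 0.7 21.0 24.7
   64 5 1.6 21.9 24.3
   76 9 0.3 20.5 22.2
   88 7 0.2 20.8 24.4
   100 8 1.4 22.7 24.8
   112 13 1.1 11.7 21.7
   124 2 0.1 7.3 19.9
now [410.3, 43.5, 56.8] [ 1.7995e+02 -3.0000e-02 -1.7862e+02] 0.27
[{"claw":0.0,"tx":-0.313,"ty":-0.004,"tz":0.007,"spin":-0.003},{"claw":0.0,"tx":-0.313,"ty":-0.004,"tz":0.007,"spin":-0.003},{"claw":0.0,"tx":-0.313,"ty":-0.004,"tz":0.007,"spin":-0.003},{"claw":0.0,"tx":-0.313,"ty":-0.004,"tz":0.007,"spin":-0.003},{"claw":0.0,"tx":-0.313,"ty":-0.004,"tz":0.007,"spin":-0.003}]
```

View pics/pre.png

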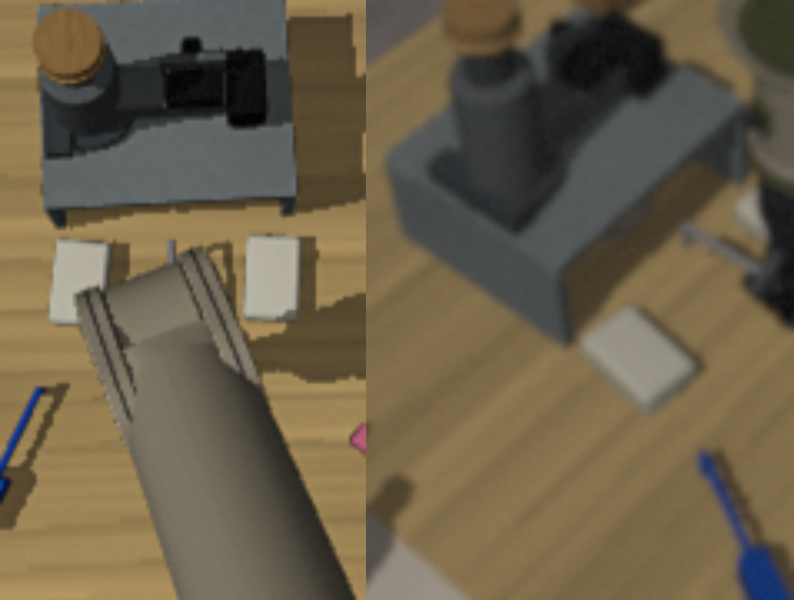

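>>> step_arm([
  {"claw": 0,"tx": -0.31,"ty": 0,"tz": 0.02,"spin": 0},
  {"claw": 0,"tx": -0.31,"ty": 0,"tz": 0.02,"spin": 0},
  {"claw": 0,"tx": -0.31,"ty": 0,"tz": 0,"spin": 0},
  {"claw": 0,"tx": -0.31,"ty": 0,"tz": 0,"spin": 0},
  {"claw": 0,"tx": -0.31,"ty": 0,"tz": 0,"spin": 0},
  {"claw": 0,"tx": 0,"ty": 0,"tz": 0,"spin": 0},
])

```text
time: 7.92
eef_pos: [0.4889, 0.0448, 0.055]
eef_rot: [180.0, 0.0, -178.7]
contact_force: [-0.8, 0.8, -1.7]
finger_gap: 0.272
finger_force: 59.3
```

>>> step_arm([
  {"claw": 0,"tx": 0,"ty": 0,"tz": 0.14,"spin": 0},
  {"claw": 0,"tx": 0,"ty": 0,"tz": 0.1,"spin": 0},
  {"claw": 0,"tx": 0,"ty": 0,"tz": 0,"spin": 0},
])

```text
time: 8.3
eef_pos: [0.4872, 0.0444, 0.0423]
eef_rot: [-180.0, -0.1, -178.7]
contact_force: [0.1, -1.0, -1.7]
finger_gap: 0.271
finger_force: 59.3
```

>>> step_arm([
  {"claw": 0,"tx": 0,"ty": 0,"tz": 0.1,"spin": 0},
  {"claw": 0,"tx": 0,"ty": 0,"tz": 0.1,"spin": 0},
  {"claw": 0,"tx": 0,"ty": 0,"tz": 0.1,"spin": 0},
  {"claw": 0,"tx": 0,"ty": 0,"tz": 0,"spin": 0},
])

```text
time: 8.8
eef_pos: [0.4876, 0.0445, 0.0273]
eef_rot: [180.0, -0.0, -178.7]
contact_force: [0.0, 0.9, -2.4]
finger_gap: 0.271
finger_force: 59.3
```

>>> step_arm([
  {"claw": 0,"tx": 0.2,"ty": 0,"tz": 0,"spin": 0},
  {"claw": 0,"tx": 0.25,"ty": 0,"tz": 0,"spin": 0},
  {"claw": 0,"tx": 0.25,"ty": 0,"tz": 0,"spin": 0},
])

```text
time: 9.18
eef_pos: [0.4522, 0.0437, 0.028]
eef_rot: [-180.0, 0.0, -178.7]
contact_force: [2.2, 0.9, -2.8]
finger_gap: 0.271
finger_force: 59.3
```

>>> step_arm([
  {"claw": 0,"tx": 0.25,"ty": 0,"tz": 0,"spin": 0},
  {"claw": 0,"tx": 0.25,"ty": 0,"tz": 0,"spin": 0},
  {"claw": 0,"tx": 0.2,"ty": 0,"tz": 0,"spin": 0},
])

```text
time: 9.55
eef_pos: [0.4172, 0.0427, 0.0279]
eef_rot: [-180.0, 0.0, -178.7]
contact_force: [2.6, 0.6, -2.2]
finger_gap: 0.267
finger_force: 59.3
```

Hook has caught (≈2.3 N drag). Creep to the stop.

>>> step_arm([
  {"claw": 0,"tx": 0.06,"ty": 0,"tz": 0,"spin": 0},
  {"claw": 0,"tx": 0,"ty": 0,"tz": 0,"spin": 0},
])

```text
time: 9.8
eef_pos: [0.4145, 0.0425, 0.0277]
eef_rot: [-180.0, -0.0, -178.7]
contact_force: [0.0, -0.2, -0.9]
finger_gap: 0.27
finger_force: 59.3
```

>>> step_arm([
  {"claw": 0,"tx": 0.04,"ty": 0,"tz": 0,"spin": 0},
  {"claw": 0,"tx": 0,"ty": 0,"tz": 0,"spin": 0},
])

```text
time: 10.05
eef_pos: [0.413, 0.0428, 0.0278]
eef_rot: [180.0, -0.0, -178.7]
contact_force: [1.0, 0.8, -1.4]
finger_gap: 0.268
finger_force: 59.3
```

>>> step_arm([
  {"claw": 0,"tx": 0.04,"ty": 0,"tz": 0,"spin": 0},
  {"claw": 0,"tx": 0.04,"ty": 0,"tz": 0,"spin": 0},
])

```text
time: 10.3
eef_pos: [0.4091, 0.0427, 0.0278]
eef_rot: [180.0, 0.0, -178.7]
contact_force: [7.3, -0.3, -3.2]
finger_gap: 0.272
finger_force: 59.2
```

>>> step_arm([
  {"claw": 0,"tx": -0.12,"ty": 0,"tz": 0,"spin": 0},
  {"claw": 0,"tx": 0,"ty": 0,"tz": -0.1,"spin": 0},
  {"claw": 0,"tx": 0,"ty": 0,"tz": -0.4,"spin": 0},
  {"claw": 0,"tx": 0,"ty": 0,"tz": -0.6,"spin": 0},
  {"claw": 0,"tx": 0,"ty": 0,"tz": -0.4,"spin": 0},
  {"claw": 0,"tx": 0,"ty": 0,"tz": 0,"spin": 0},
])

```text
time: 11.05
eef_pos: [0.4157, 0.0427, 0.1039]
eef_rot: [-179.9, 0.1, -178.7]
contact_force: [0.4, -0.3, -2.0]
finger_gap: 0.266
finger_force: 59.3
```

```bash
python3 - <<'E'
from h import *
p,d=arm.capture("side");np.savez("side2.npz",p=p,d=d);P=cloud("side",d);X,Y,Z=[P[...,i] for i in range(3)]
L=X-.6635+(Y-.049)*.026
k=(abs(Y-.05)<.09)&(Z>.04)&(Z<.066)&(L<-.09)&(L>-.13)
print("tray front",k.sum(),np.percentile(L[k]*1e3,[5,50,95]) if k.any() else 0)
k=(abs(Y-.05)<.025)&(Z>.02)&(Z<.042)&(L<-.1)&(L>-.16);print("loop",k.sum(),np.percentile(L[k]*1e3,[2,50]) if k.any() else 0)
cv2.imwrite("pics/out.png",cv2.resize(p[160:290,170:280,::-1],(500,591)))
E
python3 plan.py 0 "448 309 100 157.7 9" "448 309 25 157.7 3" "448 309 10.5 157.7 3"
```

```text
tray front 150 [-106.18772218 -103.93492292  -97.52388855]
loop 70 [-144.06467096 -108.57756967]
now [415.0, 42.5, 102.8] [-1.7995e+02  4.0000e-02 -1.7869e+02] 0.271
[{"claw":0.0,"tx":-0.087,"ty":0.59,"tz":0.006,"spin":0.382},{"claw":0.0,"tx":-0.06,"ty":0.594,"tz":0.006,"spin":0.382},{"claw":0.0,"tx":-0.032,"ty":0.596,"tz":0.006,"spin":0.382},{"claw":0.0,"tx":-0.005,"ty":0.597,"tz":0.006,"spin":0.382},{"claw":0.0,"tx":0.022,"ty":0.596,"tz":0.006,"spin":0.382},{"claw":0.0,"tx":0.049,"ty":0.595,"tz":0.006,"spin":0.382},{"claw":0.0,"tx":0.077,"ty":0.592,"tz":0.006,"spin":0.382},{"claw":0.0,"tx":0.104,"ty":0.588,"tz":0.006,"spin":0.382}]
[{"claw":0.0,"tx":0.13,"ty":0.582,"tz":0.006,"spin":0.382},{"claw":0.0,"tx":0.0,"ty":0.0,"tz":0.5,"spin":-0.0},{"claw":0.0,"tx":0.0,"ty":0.0,"tz":0.5,"spin":-0.0},{"claw":0.0,"tx":0.0,"ty":0.0,"tz":0.5,"spin":-0.0},{"claw":0.0,"tx":0.0,"ty":0.0,"tz":0.097,"spin":-0.0},{"claw":0.0,"tx":0.0,"ty":0.0,"tz":0.097,"spin":-0.0},{"claw":0.0,"tx":0.0,"ty":0.0,"tz":0.097,"spin":-0.0}]
```

View pics/out.png

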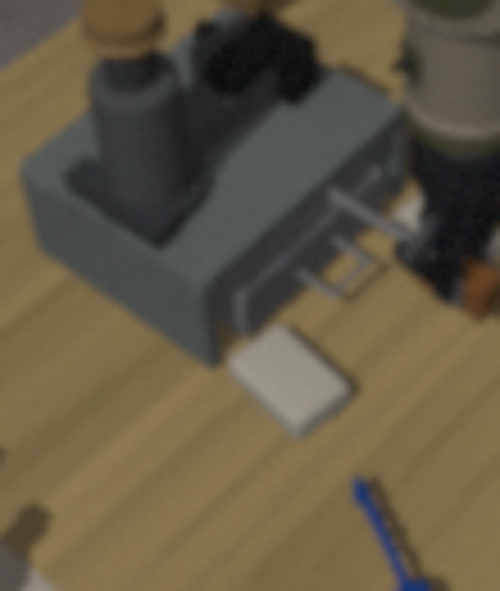

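Tray stands out at its stop (front wall at about −105 mm, loop free at (340,270) in the crop), rod lifted clear. Lay the rod back.

>>> step_arm([
  {"claw": 0,"tx": -0.09,"ty": 0.59,"tz": 0,"spin": 0.38},
  {"claw": 0,"tx": -0.06,"ty": 0.59,"tz": 0,"spin": 0.38},
  {"claw": 0,"tx": -0.03,"ty": 0.6,"tz": 0,"spin": 0.38},
  {"claw": 0,"tx": 0,"ty": 0.6,"tz": 0,"spin": 0.38},
  {"claw": 0,"tx": 0.02,"ty": 0.6,"tz": 0,"spin": 0.38},
  {"claw": 0,"tx": 0.05,"ty": 0.6,"tz": 0,"spin": 0.38},
  {"claw": 0,"tx": 0.08,"ty": 0.59,"tz": 0,"spin": 0.38},
  {"claw": 0,"tx": 0.1,"ty": 0.59,"tz": 0,"spin": 0.38},
])

```text
time: 12.1
eef_pos: [0.4433, 0.281, 0.1011]
eef_rot: [-179.9, -0.1, 160.4]
contact_force: [0.2, -0.7, -0.9]
finger_gap: 0.268
finger_force: 59.4
```

>>> step_arm([
  {"claw": 0,"tx": 0.13,"ty": 0.58,"tz": 0,"spin": 0.38},
  {"claw": 0,"tx": 0,"ty": 0,"tz": 0.5,"spin": 0},
  {"claw": 0,"tx": 0,"ty": 0,"tz": 0.5,"spin": 0},
  {"claw": 0,"tx": 0,"ty": 0,"tz": 0.5,"spin": 0},
  {"claw": 0,"tx": 0,"ty": 0,"tz": 0.2,"spin": 0},
  {"claw": 0,"tx": 0,"ty": 0,"tz": 0,"spin": 0},
])

```text
time: 12.85
eef_pos: [0.4468, 0.3097, 0.0168]
eef_rot: [-179.9, -0.1, 157.8]
contact_force: [-0.2, -0.9, -0.9]
finger_gap: 0.272
finger_force: 59.4
```

>>> step_arm([
  {"claw": 0,"tx": 0,"ty": 0,"tz": 0.1,"spin": 0},
  {"claw": 0,"tx": 0,"ty": 0,"tz": 0.04,"spin": 0},
  {"claw": 0,"tx": 0,"ty": 0,"tz": 0,"spin": 0},
])

```text
time: 13.22
eef_pos: [0.4478, 0.3098, 0.011]
eef_rot: [180.0, 0.0, 157.8]
contact_force: [0.2, 0.1, -1.6]
finger_gap: 0.265
finger_force: 59.4
```

>>> step_arm([
  {"claw": 0,"tx": 0,"ty": 0,"tz": 0.04,"spin": 0},
  {"claw": 0,"tx": 0,"ty": 0,"tz": 0,"spin": 0},
])

```text
time: 13.48
eef_pos: [0.4479, 0.31, 0.0094]
eef_rot: [180.0, 0.0, 157.8]
contact_force: [-1.9, -2.0, 4.3]
finger_gap: 0.274
finger_force: 60.1
```

Touching the bench; release and rise.

>>> step_arm([
  {"claw": 0.5,"tx": 0,"ty": 0,"tz": 0,"spin": 0},
  {"claw": 1,"tx": 0,"ty": 0,"tz": 0,"spin": 0},
  {"claw": 1,"tx": 0,"ty": 0,"tz": 0,"spin": 0},
  {"claw": 1,"tx": 0,"ty": 0,"tz": 0,"spin": 0},
  {"claw": 1,"tx": 0,"ty": 0,"tz": -0.3,"spin": 0},
  {"claw": 1,"tx": 0,"ty": 0,"tz": -0.8,"spin": 0},
  {"claw": 1,"tx": 0,"ty": 0,"tz": -1,"spin": 0},
  {"claw": 1,"tx": 0,"ty": 0,"tz": -1,"spin": 0},
])

```text
time: 14.48
eef_pos: [0.4473, 0.31, 0.1663]
eef_rot: [180.0, 0.0, 157.8]
contact_force: [1.8, -0.3, -0.1]
finger_gap: 0.998
finger_force: 0.0
```

>>> step_arm([
  {"claw": 1,"tx": 0,"ty": 0,"tz": -1,"spin": 0},
  {"claw": 1,"tx": 0,"ty": 0,"tz": -1,"spin": 0},
  {"claw": 1,"tx": 0,"ty": 0,"tz": -0.4,"spin": 0},
  {"claw": 1,"tx": 0,"ty": 0,"tz": 0,"spin": 0},
])

```text
time: 14.98
eef_pos: [0.4477, 0.3106, 0.2859]
eef_rot: [179.9, 0.1, 157.8]
contact_force: [-0.0, -0.3, -0.0]
finger_gap: 1.001
finger_force: 0.0
```

```bash
cat > e.py <<'E'
from h import *
for n in ("top","side"):
    p,d=arm.capture(n);np.savez(n+"3.npz",p=p,d=d);P=cloud(n,d);X,Y,Z=[P[...,i] for i in range(3)]
    k=(X>.35)&(X<.65)&(Y>.22)&(Y<.36)&(Z>.015)&(Z<.06)
    print(n,"rod",k.sum(),*(rect(P[k]) if k.sum()>5 else ()),np.percentile(Z[k],[50,95]) if k.any() else 0)
E
python3 e.py; python3 plan.py 1 "400 180 280 125 5" "500 20 280 92 6" "674 22 280 92 6"
```

```text
top rod 230 [547.9 301.8] [219.7  80.8] 12.7 [0.02963843 0.03698474]
side rod 278 [536.8 302.4] [234.4  88.6] 9.3 [0.03127935 0.03719919]
now [447.3, 309.7, 283.4] [-179.96    0.    157.83] 0.996
[{"claw":1.0,"tx":-0.021,"ty":-0.552,"tz":0.014,"spin":0.955},{"claw":1.0,"tx":-0.083,"ty":-0.546,"tz":0.014,"spin":0.955},{"claw":1.0,"tx":-0.145,"ty":-0.533,"tz":0.014,"spin":0.955},{"claw":1.0,"tx":-0.205,"ty":-0.512,"tz":0.014,"spin":0.955},{"claw":1.0,"tx":-0.263,"ty":-0.486,"tz":0.014,"spin":0.955},{"claw":1.0,"tx":-0.628,"ty":-0.033,"tz":-0.0,"spin":0.8},{"claw":1.0,"tx":-0.628,"ty":0.027,"tz":-0.0,"spin":0.8},{"claw":1.0,"tx":-0.623,"ty":0.088,"tz":-0.0,"spin":0.8}]
[{"claw":1.0,"tx":-0.612,"ty":0.147,"tz":-0.0,"spin":0.8},{"claw":1.0,"tx":-0.595,"ty":0.205,"tz":-0.0,"spin":0.8},{"claw":1.0,"tx":-0.572,"ty":0.261,"tz":-0.0,"spin":0.8},{"claw":1.0,"tx":-0.014,"ty":0.58,"tz":-0.0,"spin":-0.0},{"claw":1.0,"tx":-0.014,"ty":0.58,"tz":-0.0,"spin":-0.0},{"claw":1.0,"tx":-0.014,"ty":0.58,"tz":-0.0,"spin":-0.0},{"claw":1.0,"tx":-0.014,"ty":0.58,"tz":-0.0,"spin":-0.0},{"claw":1.0,"tx":-0.014,"ty":0.58,"tz":-0.0,"spin":-0.0}]
[{"claw":1.0,"tx":-0.014,"ty":0.58,"tz":-0.0,"spin":-0.0}]
```

>>> step_arm([
  {"claw": 1,"tx": -0.02,"ty": -0.55,"tz": 0,"spin": 0.95},
  {"claw": 1,"tx": -0.08,"ty": -0.55,"tz": 0,"spin": 0.95},
  {"claw": 1,"tx": -0.15,"ty": -0.53,"tz": 0,"spin": 0.95},
  {"claw": 1,"tx": -0.2,"ty": -0.51,"tz": 0,"spin": 0.95},
  {"claw": 1,"tx": -0.26,"ty": -0.49,"tz": 0,"spin": 0.95},
  {"claw": 1,"tx": -0.63,"ty": -0.03,"tz": 0,"spin": 0.8},
  {"claw": 1,"tx": -0.63,"ty": 0.03,"tz": 0,"spin": 0.8},
  {"claw": 1,"tx": -0.62,"ty": 0.09,"tz": 0,"spin": 0.8},
])

```text
time: 16.08
eef_pos: [0.4505, 0.0994, 0.2827]
eef_rot: [-179.9, -0.0, 108.5]
contact_force: [1.7, 0.4, -0.1]
finger_gap: 0.999
finger_force: 0.0
```

>>> step_arm([
  {"claw": 0.6,"tx": -0.61,"ty": 0.15,"tz": 0,"spin": 0.8},
  {"claw": 0.6,"tx": -0.6,"ty": 0.2,"tz": 0,"spin": 0.8},
  {"claw": 0.6,"tx": -0.57,"ty": 0.26,"tz": 0,"spin": 0.8},
  {"claw": 0.6,"tx": 0,"ty": 0,"tz": 0,"spin": 0},
])

```text
time: 16.58
eef_pos: [0.5008, 0.0183, 0.2821]
eef_rot: [-179.8, -0.1, 91.9]
contact_force: [-0.8, 1.2, 0.1]
finger_gap: 0.595
finger_force: 0.0
```

```bash
python3 e.py; python3 - <<'E'
from h import *
for n in("top","side"):
    z=np.load(n+"3.npz");P=cloud(n,z["d"]);X,Y,Z=[P[...,i] for i in range(3)]
    k=(X>.35)&(X<.575)&(Y>.24)&(Y<.34)&(Z>.015)&(Z<.06);print(n,k.sum(),rect(P[k]),np.percentile(Z[k],[5,50,97]))
E
python3 plan.py 0.6 "678 22 278 92 6" "678 22 200 92 4"
```

```text
top rod 289 [537.9 303.3] [233.9  87.4] 8.8 [0.0309332  0.03730696]
side rod 280 [538. 302.] [236.5  90. ] 8.7 [0.0317176  0.03721928]
top 229 (array([492.1, 293.9]), array([ 25.2, 153.1]), 68.6) [0.02133407 0.03238733 0.03797682]
side 222 (array([490.5, 292. ]), array([ 24.1, 154.3]), 68.6) [0.01995319 0.03324081 0.03820321]
now [500.1, 21.2, 282.8] [-1.7989e+02 -5.0000e-02  9.2230e+01] 0.599
[{"claw":0.6,"tx":-0.02,"ty":0.593,"tz":0.016,"spin":0.006},{"claw":0.6,"tx":-0.02,"ty":0.593,"tz":0.016,"spin":0.006},{"claw":0.6,"tx":-0.019,"ty":0.593,"tz":0.016,"spin":0.006},{"claw":0.6,"tx":-0.019,"ty":0.593,"tz":0.016,"spin":0.006},{"claw":0.6,"tx":-0.019,"ty":0.593,"tz":0.016,"spin":0.006},{"claw":0.6,"tx":-0.018,"ty":0.593,"tz":0.016,"spin":0.006},{"claw":0.6,"tx":0.0,"ty":0.0,"tz":0.39,"spin":-0.0},{"claw":0.6,"tx":0.0,"ty":0.0,"tz":0.39,"spin":-0.0}]
[{"claw":0.6,"tx":0.0,"ty":0.0,"tz":0.39,"spin":-0.0},{"claw":0.6,"tx":0.0,"ty":0.0,"tz":0.39,"spin":-0.0}]
```

>>> step_arm([
  {"claw": 0.6,"tx": -0.02,"ty": 0.59,"tz": 0,"spin": 0},
  {"claw": 0.6,"tx": -0.02,"ty": 0.59,"tz": 0,"spin": 0},
  {"claw": 0.6,"tx": -0.02,"ty": 0.6,"tz": 0,"spin": 0},
  {"claw": 0.6,"tx": -0.02,"ty": 0.6,"tz": 0,"spin": 0},
  {"claw": 0.6,"tx": -0.02,"ty": 0.59,"tz": 0,"spin": 0},
  {"claw": 0.6,"tx": -0.02,"ty": 0.59,"tz": 0,"spin": 0},
  {"claw": 0.6,"tx": 0,"ty": 0,"tz": 0.5,"spin": 0},
  {"claw": 0.6,"tx": 0,"ty": 0,"tz": 0.5,"spin": 0},
])

```text
time: 17.68
eef_pos: [0.6786, 0.0232, 0.233]
eef_rot: [-180.0, -0.1, 92.3]
contact_force: [-0.4, -0.0, -0.6]
finger_gap: 0.602
finger_force: 0.0
```

>>> step_arm([
  {"claw": 0.6,"tx": 0,"ty": 0,"tz": 0.4,"spin": 0},
  {"claw": 0.6,"tx": 0,"ty": 0,"tz": 0,"spin": 0},
])

```text
time: 17.92
eef_pos: [0.6779, 0.0217, 0.2124]
eef_rot: [-179.9, 0.0, 92.2]
contact_force: [0.1, -0.3, -0.2]
finger_gap: 0.6
finger_force: 0.0
```

```bash
python3 - <<'E'
from h import *
s=arm.read_state();print(s["eef_pos"],s["eef_rot"])
p,d=arm.capture("side");np.savez("side4.npz",p=p,d=d);t,d=arm.capture("top")
cv2.imwrite("pics/over.png",np.hstack([cv2.resize(p[125:225,180:280,::-1],(550,550),interpolation=2),cv2.resize(t[110:200,210:250,::-1],(244,550),interpolation=2)]))
E
```

```text
[0.67791303 0.02171128 0.21236362] [-1.79851672e+02  6.72670198e-03  9.22257706e+01]
```

View pics/over.png

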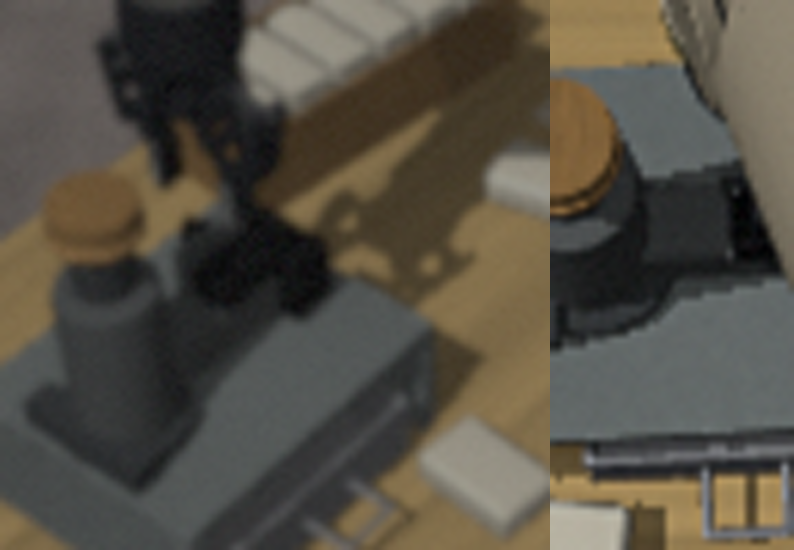

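Fingers (at (165,165) and (240,200) in the left crop) straddle the switch wall; tray loop remains out. Go down gently.

>>> step_arm([
  {"claw": 0.6,"tx": 0,"ty": 0,"tz": 0.3,"spin": 0},
  {"claw": 0.6,"tx": 0,"ty": 0,"tz": 0.24,"spin": 0},
  {"claw": 0.6,"tx": 0,"ty": 0,"tz": 0,"spin": 0},
])

```text
time: 18.4
eef_pos: [0.6782, 0.0211, 0.1853]
eef_rot: [-179.9, 0.0, 92.2]
contact_force: [0.8, -0.2, 0.4]
finger_gap: 0.599
finger_force: 0.0
```

>>> step_arm([
  {"claw": 0.6,"tx": 0,"ty": 0,"tz": 0.1,"spin": 0},
  {"claw": 0.6,"tx": 0,"ty": 0,"tz": 0.06,"spin": 0},
  {"claw": 0.6,"tx": 0,"ty": 0,"tz": 0,"spin": 0},
])

```text
time: 18.77
eef_pos: [0.6788, 0.0214, 0.1787]
eef_rot: [-180.0, 0.0, 92.2]
contact_force: [-0.4, 0.7, 0.6]
finger_gap: 0.597
finger_force: 0.0
```

>>> step_arm([
  {"claw": 0.6,"tx": 0,"ty": 0,"tz": 0.08,"spin": 0},
  {"claw": 0.6,"tx": 0,"ty": 0,"tz": 0.06,"spin": 0},
  {"claw": 0.6,"tx": 0,"ty": 0,"tz": 0,"spin": 0},
])

```text
time: 19.15
eef_pos: [0.6792, 0.0215, 0.1722]
eef_rot: [179.9, 0.0, 92.2]
contact_force: [0.8, -0.4, 5.3]
finger_gap: 0.6
finger_force: 2.8
```

>>> step_arm([
  {"claw": 0.6,"tx": 0,"ty": 0,"tz": 0.06,"spin": 0},
  {"claw": 0.6,"tx": 0,"ty": 0,"tz": 0,"spin": 0},
])

```text
time: 19.4
eef_pos: [0.6792, 0.0215, 0.1694]
eef_rot: [179.9, 0.0, 92.1]
contact_force: [-0.1, 0.5, 7.2]
finger_gap: 0.599
finger_force: 3.3
```

>>> step_arm([
  {"claw": 0.6,"tx": 0,"ty": 0,"tz": 0.08,"spin": 0},
  {"claw": 0.6,"tx": 0,"ty": 0,"tz": 0.04,"spin": 0},
  {"claw": 0.6,"tx": 0,"ty": 0,"tz": 0,"spin": 0},
])

```text
time: 19.77
eef_pos: [0.6792, 0.0215, 0.1638]
eef_rot: [179.9, 0.0, 92.2]
contact_force: [-1.8, -0.5, 7.8]
finger_gap: 0.599
finger_force: 4.2
```

>>> step_arm([
  {"claw": 0.6,"tx": 0,"ty": 0,"tz": 0.04,"spin": 0},
  {"claw": 0.6,"tx": 0,"ty": 0,"tz": 0,"spin": 0},
])

```text
time: 20.02
eef_pos: [0.6793, 0.0215, 0.1624]
eef_rot: [179.9, 0.0, 92.1]
contact_force: [-2.3, -0.9, 11.7]
finger_gap: 0.602
finger_force: 5.8
```

>>> step_arm([
  {"claw": 0.6,"tx": 0,"ty": 0,"tz": 0.03,"spin": 0},
  {"claw": 0.6,"tx": 0,"ty": 0,"tz": 0,"spin": 0},
])

```text
time: 20.27
eef_pos: [0.6793, 0.0215, 0.1622]
eef_rot: [179.9, 0.0, 92.1]
contact_force: [-6.3, -1.3, 19.7]
finger_gap: 0.603
finger_force: 10.2
```

>>> step_arm([
  {"claw": 0.5,"tx": 0,"ty": 0,"tz": 0,"spin": 0},
  {"claw": 0.5,"tx": 0,"ty": 0,"tz": -0.01,"spin": 0},
  {"claw": 0.42,"tx": 0,"ty": 0,"tz": -0.02,"spin": 0},
  {"claw": 0.42,"tx": 0,"ty": 0,"tz": 0,"spin": 0},
])

```text
time: 20.78
eef_pos: [0.6794, 0.022, 0.1645]
eef_rot: [179.8, 0.0, 92.2]
contact_force: [-9.3, -0.5, 24.8]
finger_gap: 0.426
finger_force: 12.7
```

>>> step_arm([
  {"claw": 0.34,"tx": 0,"ty": 0,"tz": -0.02,"spin": 0},
  {"claw": 0.34,"tx": 0,"ty": 0,"tz": -0.01,"spin": 0},
  {"claw": 0.26,"tx": 0,"ty": 0,"tz": -0.03,"spin": 0},
  {"claw": 0.26,"tx": 0,"ty": 0,"tz": 0,"spin": 0},
])

```text
time: 21.28
eef_pos: [0.6792, 0.0221, 0.1657]
eef_rot: [179.9, -0.0, 92.2]
contact_force: [-4.1, 1.1, 12.6]
finger_gap: 0.265
finger_force: 8.8
```

>>> step_arm([
  {"claw": 0.2,"tx": 0,"ty": 0,"tz": 0,"spin": 0},
  {"claw": 0.2,"tx": 0,"ty": 0,"tz": 0,"spin": 0},
])

```text
time: 21.52
eef_pos: [0.6792, 0.0221, 0.1659]
eef_rot: [179.9, -0.0, 92.2]
contact_force: [-5.3, -0.1, 14.4]
finger_gap: 0.202
finger_force: 9.4
```

>>> step_arm([
  {"claw": 0.15,"tx": 0,"ty": 0,"tz": 0,"spin": 0},
  {"claw": 0.15,"tx": 0,"ty": 0,"tz": 0,"spin": 0},
])

```text
time: 21.78
eef_pos: [0.6794, 0.0221, 0.166]
eef_rot: [179.9, -0.0, 92.2]
contact_force: [-3.6, 0.1, 13.9]
finger_gap: 0.174
finger_force: 61.3
```

>>> step_arm([
  {"claw": 0,"tx": 0,"ty": 0,"tz": 0,"spin": 0},
  {"claw": 0,"tx": 0,"ty": 0,"tz": 0,"spin": 0},
])

```text
time: 22.02
eef_pos: [0.6794, 0.0221, 0.166]
eef_rot: [179.9, -0.0, 92.2]
contact_force: [-4.8, 0.2, 14.5]
finger_gap: 0.173
finger_force: 61.3
```

>>> step_arm([
  {"claw": 0,"tx": 0,"ty": 0,"tz": -0.06,"spin": 0},
  {"claw": 0,"tx": 0,"ty": 0,"tz": -0.06,"spin": 0},
])

```text
time: 22.28
eef_pos: [0.6784, 0.0221, 0.1665]
eef_rot: [-179.9, -0.1, 92.2]
contact_force: [9.8, 5.9, -29.3]
finger_gap: 0.17
finger_force: 66.2
```

>>> step_arm([
  {"claw": 0.175,"tx": 0,"ty": 0,"tz": 0,"spin": 0},
  {"claw": 0.175,"tx": 0,"ty": 0,"tz": 0,"spin": 0},
])

```text
time: 22.52
eef_pos: [0.6784, 0.0221, 0.1664]
eef_rot: [-179.9, -0.1, 92.2]
contact_force: [8.8, 4.0, -19.5]
finger_gap: 0.176
finger_force: 45.6
```

>>> step_arm([
  {"claw": 0.178,"tx": 0,"ty": 0,"tz": 0,"spin": 0},
  {"claw": 0.178,"tx": 0,"ty": 0,"tz": 0,"spin": 0},
])

```text
time: 22.78
eef_pos: [0.6784, 0.0221, 0.1663]
eef_rot: [-179.8, -0.1, 92.2]
contact_force: [9.9, 3.1, -19.1]
finger_gap: 0.181
finger_force: 35.6
```

>>> step_arm([
  {"claw": 0.178,"tx": 0,"ty": 0,"tz": -0.06,"spin": 0},
  {"claw": 0.178,"tx": 0,"ty": 0,"tz": -0.02,"spin": 0},
  {"claw": 0.178,"tx": 0,"ty": 0,"tz": 0,"spin": 0},
])

```text
time: 23.15
eef_pos: [0.6783, 0.0219, 0.17]
eef_rot: [-179.8, -0.1, 92.2]
contact_force: [9.0, 4.3, -20.1]
finger_gap: 0.177
finger_force: 30.4
```

>>> step_arm([
  {"claw": 0.178,"tx": 0,"ty": 0,"tz": -0.06,"spin": 0},
  {"claw": 0.178,"tx": 0,"ty": 0,"tz": -0.06,"spin": 0},
  {"claw": 0.178,"tx": 0,"ty": 0,"tz": -0.04,"spin": 0},
  {"claw": 0.178,"tx": 0,"ty": 0,"tz": 0,"spin": 0},
])

```text
time: 23.65
eef_pos: [0.6782, 0.0213, 0.1778]
eef_rot: [-179.8, -0.0, 92.2]
contact_force: [8.9, 2.6, -20.7]
finger_gap: 0.181
finger_force: 19.9
```

>>> step_arm([
  {"claw": 0.25,"tx": 0,"ty": 0,"tz": 0,"spin": 0},
  {"claw": 0.4,"tx": 0,"ty": 0,"tz": -0.04,"spin": 0},
  {"claw": 0.6,"tx": 0,"ty": 0,"tz": 0,"spin": 0},
  {"claw": 0.6,"tx": 0,"ty": 0,"tz": 0,"spin": 0},
  {"claw": 0.6,"tx": 0,"ty": 0,"tz": -0.4,"spin": 0},
  {"claw": 0.6,"tx": 0,"ty": 0,"tz": -1,"spin": 0},
  {"claw": 0.6,"tx": 0,"ty": 0,"tz": -1,"spin": 0},
  {"claw": 0.6,"tx": 0,"ty": 0,"tz": 0,"spin": 0},
])

```text
time: 24.65
eef_pos: [0.6802, 0.0223, 0.3102]
eef_rot: [179.5, -0.0, 92.2]
contact_force: [0.7, 0.4, -0.6]
finger_gap: 0.604
finger_force: 0.0
```

>>> step_arm([
  {"claw": 0.6,"tx": 0,"ty": -1,"tz": 0,"spin": 0},
  {"claw": 0.6,"tx": 0,"ty": -1,"tz": 0,"spin": 0},
  {"claw": 0.6,"tx": 0.5,"ty": -1,"tz": 0,"spin": 0},
  {"claw": 0.6,"tx": 1,"ty": -1,"tz": 0,"spin": 0},
  {"claw": 0.6,"tx": 1,"ty": 0,"tz": 0,"spin": 0},
  {"claw": 0.6,"tx": 1,"ty": 0,"tz": 0,"spin": 0},
  {"claw": 0.6,"tx": 1,"ty": 0,"tz": 0,"spin": 0},
  {"claw": 0.6,"tx": 0,"ty": 0,"tz": 0,"spin": 0},
])

```text
time: 25.65
eef_pos: [0.4747, 0.2375, 0.3043]
eef_rot: [-180.0, -0.1, 92.6]
contact_force: [0.8, -0.3, -0.0]
finger_gap: 0.601
finger_force: 0.0
```

```bash
cat > f.py <<'E'
from h import *
def stat(n,p,d):
    P=cloud(n,d);X,Y,Z=[P[...,i] for i in range(3)]
    k=(X>.645)&(X<.666)&(Y>.002)&(Y<.042)&(Z>.13);b=(X>.685)&(X<.72)&(abs(Y-.024)<.014)&(Z>.17)
    w=(X>.67)&(X<.684)&(Y>0)&(Y<.045)&(Z>.15)
    print(n,"trig",k.sum(),np.median(Z[k]).round(4),"wall",np.median(Z[w]).round(4),"button pts",b.sum(),np.percentile(X[b],95).round(4) if b.any() else 0)
for n in("top","side"):
    z=np.load(n+"0.npz");stat(n,z["p"],z["d"])
    D=[arm.capture(n) for _ in range(5)];stat(n,D[0][0],np.median([x[1] for x in D],0))
    if n=="top":
        q=np.hstack([z["p"][115:170,225:280,::-1],D[0][0][115:170,225:280,::-1]]);cv2.imwrite("pics/lock.png",cv2.resize(q,(800,400),interpolation=2))
E
python3 f.py
```

```text
top trig 91 0.1777 wall 0.1887 button pts 22 0.6961
top trig 85 0.1727 wall 0.1893 button pts 5 0.6877
side trig 49 0.1789 wall 0.1869 button pts 9 0.692
side trig 23 0.1737 wall 0.1822 button pts 0 0
```

View pics/lock.png

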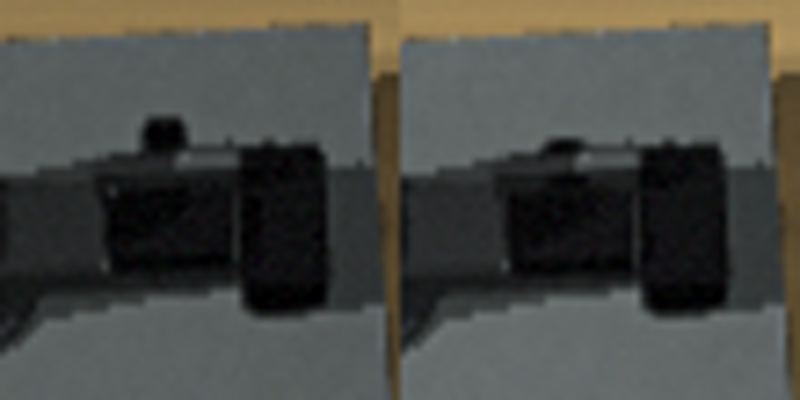

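The picture shows the button sunk in, before at (163,130) and after at (565,147). The trigger stands about 5 mm lower, so the lock holds. The robot is clear, and the rod and tray are in place.

```bash
python3 -c "
from cell import arm
print(arm.hand_in())"
```

```text
the job is handed in; nothing more can be done
None
```

The job is handed in, with no verdict returned: my last measurements show the tray drawn out to its stop, the rod lying flat again where it was picked up, and the drill's trigger about 5 mm in with the lock-on button holding it.

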